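Brace the canister and unscrew its tight cap

ROBOT

A 6-joint arm with a two-finger parallel gripper is mounted at the origin on the work surface. World frame = base frame: x ahead of the robot, y to its left, z up, the work surface at z = 0. Lengths are in m, angles in rad, forces in N, time in s.
With the tool pointing down it reaches from about 0.275 to 0.75 m from the base axis. Payload 10.2 kg.
Tool frame: the origin (TCP) lies between the finger pads; the fingertips stand 25 mm ahead of it and the grasp point (between the pads) lies 6 mm ahead of it; z points along the fingers, y is the direction in which the jaws open and shut (so a half turn about z gives the same grasp; the last joint's range is limited). The gripper opens to 88 mm and grips with 3 to 60 N. Pads are 18 mm wide; open, the fingers measure 123 mm over their backs; the gripper's body (75 mm by 187 mm) begins 45 mm behind the grasp point.
Start: joints at [-1.426, 0.313, 1.498, -0, 1.331, -0.223], TCP at [0.189, -0.49, 0.264] pointing down, gripper open.
Joint ranges: [-2.94, 2.94], [-0.97, 2.17], [0.19, 2.56], [-1.23, 4.37], [0.02, 3.11], [-2.88, 2.88]. Speed limits (rad/s): [2.39, 2.39, 3.01, 3.14, 3.14, 3.14].

INTERFACE

Orientations are given as a rotation vector (axis times angle).
In Python, from rig import * gives the robot as it stands.
- The arm moves only by the tool servo_tool, never from a script. Its argument "increments" is text: rows parted by semicolons, each of 4 numbers parted by spaces: the shift along the tool's x, y, z in m, then the turn about the tool's z in rad. A call has 1 to 8 rows; each row is the pose to reach, as a shift and turn from the pose commanded when the call began, along the tool's axes at that moment; what a row does not reach only later rows make up. A row lasts 1/10 s, in which the tool goes at most 50 mm and 8.59 degrees, less where a joint would pass 70% of its speed; a pose out of reach is approached as far as the arm can. A call with a gripper value outside its range is refused whole. "grip" is the opening, from 0 (shut) to 1 (fully open), set as the call begins (left out, the last holds). The fingers move at their own pace and stop on an object; "newtons" is the grip in N (left out, the last holds). Time passes only in rows, so rows that repeat a pose let the fingers close. It gives the time, the measured TCP pose, the force and the opening at its end, in the units of the state.
- sense(): the state, without advancing time (a new reading comes with each control period).
- capture(name): name is "scene" or "top" or "wrist"; returns a dict with "frame" (400x640x3 uint8, blue, green, red), "fov_y" (degrees; the focal length in pixels is half the picture's height over the tangent of half this angle, whatever the lens; pixels are square), "cx", "cy" (the principal point, pixels), "origin" and "attitude" of the camera in the world; the wrist camera has in their place "hand_eye" (4x4, takes a point from camera to tool coordinates, whose origin is the TCP and whose axes are the flange's). Camera axes: x right, y down, z forward; pixel columns grow to the right and rows downward; lengths in m; the calibration is good to about 2 mm. A picture is of the moment at which its call begins: read the wrist's pose just before it. There is no depth.
- sign_off(): hands the job in, once; it reports no verdict.
Trained networks look in the newest picture that a camera, given by its name, has taken for a name from the list of things; names that differ only in an ending like _2 or _b are one class to them, and where a whole thing is asked for, a point or a joint stands for the part that bears it (a point fixed in the world has none). Each returns a list of dicts, best first, with "score" (0 to 1); they miss things now and then, are a little off and sometimes report something else, mostly with a low value. They report only what shows in the picture. A call takes as long as a camera call. They do not tell look-alikes from the thing itself.
- masks_of(camera, target): "pixels" (400x640 bool, what is visible of it).
- pinpoint(camera, target): "point" ([x, y, z] in m, in world coordinates, good to about 4 mm: a listed point, or the origin of a listed thing).
The state is a dict: "time_s": time; "joint_positions": joint angles; "joint_vel": joint speeds; "tau": joint torques, N m; "position": TCP position; "orientation": TCP orientation; "contact_force": force on the tool from outside, world axes, zero at the start; "wrist_torque": the same for the moment, N m; "finger_gap": finger opening in m.
Only numpy, scipy, OpenCV 4.12 (cv2) and the standard library are available. Lean on these libraries where they do the work, as an engineer would, in place of code of your own. Each camera call takes 0.05 s, during which the arm holds its last target.

TASK

Stand the closed canister all the way down in the square pocket of the wooden block on the desk, so that the block braces it. Then unscrew its tight cap (anticlockwise seen from above) until the threads let go, lift the cap straight up and finish while still holding it in the gripper, level and just above the open mouth, its lower rim one to three centimetres clear, with the canister still seated in the block. Leave the rook, the file and the tile where they are.

Things in the scene. Friction and masses are not known exactly. Their poses are not given: they have to be found in the camera images.
- canister: Loose white plastic canister, 0.25 to 0.5 kg: square body 60 x 60 mm, 70 mm tall, origin at the centre of its underside, z up, x and y square to its sides. It carries a round neck with two hidden 100-degree thread segments centred on its +x and -x. It can be lifted by the closed cap.
- cap: Round grey ribbed twist cap, 54 mm diameter, 34 mm tall, on the canister; origin at the centre of its lower rim, z up. Closed, its rim is 73 mm and its top 107 mm above the canister's underside. Tight: turning it takes about 0.3 Nm against dry friction, so it stays where it is left between grasps. Two inner lugs on its +x and -x sit under the neck's threads.
- holder: Wooden bracing block fixed to the desk, 115 x 115 mm, 33 mm tall, origin at the centre of its underside, x and y square to its sides. Square pocket in its middle, open to the top, 66 x 66 mm, sides parallel to the block's, 25 mm deep, 4 mm bevel at its mouth; the canister fits at any quarter turn with 3 mm to spare each side and can then turn only some 6 degrees either way.
- pocket (a point): centre of the floor of the block's pocket, 8 mm above the desk; the seated canister's underside centre belongs here
- rook: cream ceramic chess rook, 32 mm diameter, 55 mm tall, loose bystander; origin at the centre of its underside
- file: steel file with a wooden handle, 195 mm long, 18 mm wide, lying flat, 12 mm high, loose bystander; origin on the desk side, 100 mm from the handle's end; x runs along it, the blade to +x
- tile: sand-coloured resin dune tile, 90 x 70 mm, about 11 mm thick, loose bystander; origin at the centre of its underside
- cap_top (a point): centre of the cap's top face, 34 mm above its rim; x axis as the cap's. At the start, screwed home, its x is 28 degrees clockwise (from above) of the canister's x. The cap is free to lift once x is 64 to 116 degrees anticlockwise of the canister's x: 92 degrees of turn frees it (more than one comfortable grasp), 144 reaches a stop, still free. About 4 degrees of play.
- mouth (a point): centre of the canister's mouth, 90 mm above its underside, under the cap; a rubber seal plug in it stands up to 97 mm, so the freed cap's rim clears it after a 24 mm straight lift.
Mind the look-alikes: they are no part of the job. There is more than one size of the cap; the one meant has the size given above.

How it is judged:
By the outcome, as a careful person would: the job done as asked, in the order asked, and still so for the second after the job is handed in, while the arm keeps its last pose, push and grip.
It also fails if it takes over 61 s, if anything falls off the work surface, if the arm or the gripper's body presses on something with over 40 N, if the wrist force passes 120 N, or if a joint passes its speed limit or range.

## Working session

There is one attempt and no reset: what is moved stays moved. The work goes in short steps, Python scripts to look and compute and a tool call to move; the robot and the scene stay as the last step left them, time stands still between calls to the robot, and variables do not carry over. Pictures are saved under pics/ and viewed, and the job is handed in when it is done.

Besides the shell and the picture viewer there is one more tool, called after "Emit:" as name(argument=value, ...), one argument or row to a line, values as JSON. servo_tool: Moves the arm, as the interface text tells. Its arguments: {"type":"object","properties":{"increments":{"type":"string"},"grip":{"type":"number"},"newtons":{"type":"number"}},"required":["increments"]}

```bash
ls; mkdir -p pics; cat > h.py <<'E'
from rig import *
import numpy as np, cv2
from scipy.spatial.transform import Rotation as R
def snap(cam,name):
    c=capture(cam); cv2.imwrite(f'pics/{name}.png',c['frame']); return c
E
python3 - <<'E'
from h import *
s=sense(); print(s)
for c in ['scene','top','wrist']:
    d=snap(c,c+'0'); print({k:v for k,v in d.items() if k!='frame'})
    for t in ['canister','cap','cap_top','holder','pocket','rook','file','tile','mouth']:
        print(c,t,[(round(r['score'],2),np.round(r['point'],3).tolist()) for r in pinpoint(c,t)][:4])
print(sense()['time_s'])
E
```

```text
pics
{'time_s': 0.0, 'joint_positions': array([-1.42638076e+00,  3.13440554e-01,  1.49842324e+00, -2.82875986e-05,
        1.33099965e+00, -2.23389826e-01]), 'joint_vel': array([ 0.00115113,  0.00090432,  0.00153038,  0.00034343, -0.00154018,
        0.00121984]), 'tau': array([ 4.99005691e-04, -4.02213550e+01, -2.52268338e+01,  6.94881007e-02,
        3.52358830e-02, -1.16811111e-04]), 'position': array([ 0.18872977, -0.48967578,  0.26317109]), 'orientation': array([-3.08736618e+00, -5.74274263e-01, -3.56647989e-05]), 'contact_force': array([-0.07917665, -0.63522789,  0.40316676]), 'wrist_torque': array([ 0.01317   , -0.00082398,  0.06154825]), 'finger_gap': 0.08803804678390294}
{'fov_y': 54.49651701678387, 'cx': 321.89919906361234, 'cy': 201.30609983949824, 'origin': array([ 1.07428738, -0.14732345,  0.63200791]), 'attitude': array([-1.96967674, -1.43014368,  0.58904423])}
scene canister [(0.66, [0.522, -0.141, 0.001])]
scene cap [(0.85, [0.433, -0.235, -0.002]), (0.71, [0.523, -0.138, 0.076]), (0.6, [0.595, -0.242, 0.001])]
scene cap_top [(0.98, [0.593, -0.238, 0.05]), (0.94, [0.4
[... 927 characters left out ...]
]
top file [(0.81, [0.588, 0.005, -0.001])]
top tile [(0.58, [0.728, 0.221, 0.0])]
top mouth [(0.82, [0.523, -0.139, 0.091])]
{'fov_y': 62.46788373400985, 'cx': 320.5578673917674, 'cy': 203.61083352278735, 'hand_eye': array([[-1.24368016e-03, -9.65931031e-01, -2.58796630e-01,
         6.71143141e-02],
       [ 9.99999102e-01, -1.07212352e-03, -8.04035468e-04,
         6.07606929e-04],
       [ 4.99180855e-04, -2.58797398e-01,  9.65931497e-01,
        -1.20431999e-01],
       [ 0.00000000e+00,  0.00000000e+00,  0.00000000e+00,
         1.00000000e+00]])}
wrist canister []
wrist cap []
wrist cap_top []
wrist holder []
wrist pocket []
wrist rook []
wrist file []
wrist tile []
wrist mouth []
1.5
```

View images.

View pics/scene0.png

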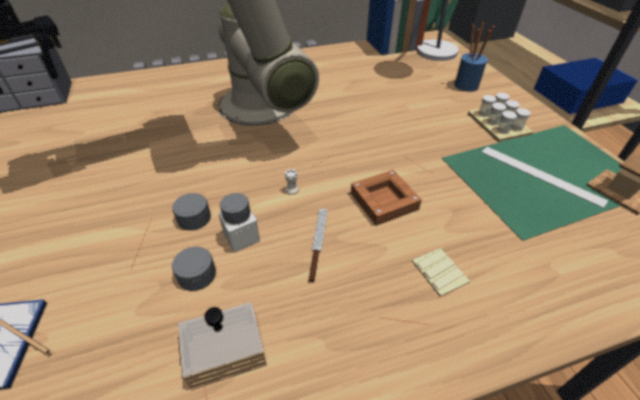

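View pics/top0.png

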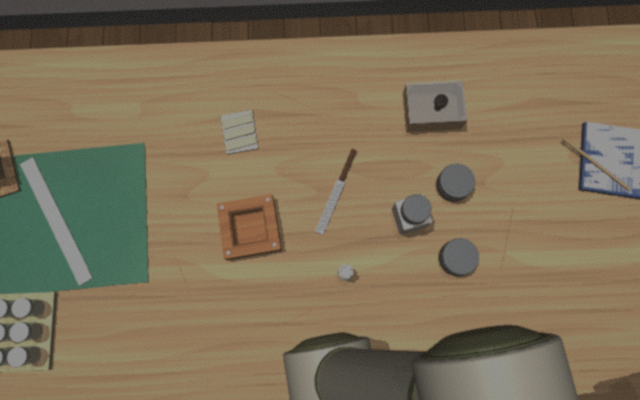

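```bash
cat >> h.py <<'E'
def pose():
    s=sense(); Rm=R.from_rotvec(s['orientation']).as_matrix(); return s,s['position'],Rm
def yaw(Rm): return np.degrees(np.arctan2(Rm[1,0],Rm[0,0]))
def goto(xyz,a=None):
    s,p,Rm=pose(); d=Rm.T@(np.array(xyz)-p)
    t=0 if a is None else -np.radians(a-yaw(Rm))
    print('t',s['time_s'],'yaw',yaw(Rm),'q6',s['joint_positions'][5],'inc',np.round(d,4),np.round(t,4))
def camT(c,p=None,Rm=None):
    if 'origin' in c:
        T=np.eye(4);T[:3,:3]=R.from_rotvec(c['attitude']).as_matrix() if np.size(c['attitude'])==3 else c['attitude'];T[:3,3]=c['origin'];return T
    T=np.eye(4);T[:3,:3]=Rm;T[:3,3]=p; return T@c['hand_eye']
def K(c):
    f=200/np.tan(np.radians(c['fov_y']/2)); return f
def ray(c,T,uv,z):
    uv=np.atleast_2d(uv).astype(float);f=K(c)
    d=np.c_[(uv[:,0]-c['cx'])/f,(uv[:,1]-c['cy'])/f,np.ones(len(uv))]@T[:3,:3].T
    o=T[:3,3]; return o+d*((z-o[2])/d[:,2])[:,None]
def proj(c,T,P):
    q=(np.atleast_2d(P)-T[:3,3])@T[:3,:3]; f=K(c); return np.c_[q[:,0]/q[:,2]*f+c['cx'],q[:,1]/q[:,2]*f+c['cy']]
E
python3 - <<'E'
from h import *
s,p,Rm=pose();print(Rm.round(3))
goto([0.522,-0.139,0.28])
c=capture('top');T=camT(c)
for t,z in [('holder',.033),('canister',.07)]:
    for m in masks_of('top',t)[:2]:
        k=m['pixels'].astype(np.uint8); cs,_=cv2.findContours(k,cv2.RETR_EXTERNAL,cv2.CHAIN_APPROX_NONE)
        q=max(cs,key=cv2.contourArea)[:,0]; w=ray(c,T,q,z)[:,:2]
        print(t,m['score'],k.sum(),cv2.minAreaRect((w*1000).astype(np.float32)))
E
```

```text
[[ 0.933  0.36  -0.   ]
 [ 0.36  -0.933  0.   ]
 [ 0.    -0.    -1.   ]]
t 1.5 yaw 21.072559203213657 q6 -0.22338085750486464 inc [ 0.4371 -0.2076 -0.0163] 0
holder 0.93 3269 ((511.31561279296875, 188.40414428710938), (119.31144714355469, 119.58567810058594), 6.502414226531982)
canister 0.59 387 ((502.5782775878906, -127.42003631591797), (75.66470336914062, 55.676849365234375), 57.03972625732422)
```

Emit:
servo_tool(
  increments="0.437 -0.208 -0.016 0;0.437 -0.208 -0.016 0;0.437 -0.208 -0.016 0;0.437 -0.208 -0.016 0;0.437 -0.208 -0.016 0;0.437 -0.208 -0.016 0;0.437 -0.208 -0.016 0;0.437 -0.208 -0.016 0",
  grip=1,
)

```text
time_s: 2.45
position: [0.4649, -0.198, 0.2772]
orientation: [3.088, 0.574, 0.0]
contact_force: [0.5, -1.2, -0.1]
finger_gap: 0.0879
```

```bash
python3 - <<'E'
from h import *
goto([0.522,-0.139,0.28])
E
```

```text
t 2.45 yaw 21.0723353995405 q6 0.5682393070114081 inc [ 0.0745 -0.0345 -0.0028] 0
```

Emit:
servo_tool(
  increments="0.075 -0.035 -0.003 0;0.075 -0.035 -0.003 0;0.075 -0.035 -0.003 0;0.075 -0.035 -0.003 0",
)

```text
time_s: 2.85
position: [0.5212, -0.1399, 0.2797]
orientation: [-3.088, -0.576, 0.001]
contact_force: [-0.9, -0.5, 0.3]
finger_gap: 0.088
```

```bash
python3 - <<'E'
from h import *
s,p,Rm=pose(); c=snap('wrist','w1'); T=camT(c,p,Rm); print(p,T[:3,3])
for t in ['canister','cap_top','mouth']:
    print(t,[(round(r['score'],2),np.round(r['point'],4).tolist()) for r in pinpoint('wrist',t)][:4])
ms=masks_of('wrist','canister')+masks_of('wrist','cap')
im=c['frame'].copy()
for i,m in enumerate(ms):
    print(m['score'],m['pixels'].sum()); cs,_=cv2.findContours(m['pixels'].astype(np.uint8),cv2.RETR_EXTERNAL,cv2.CHAIN_APPROX_NONE); cv2.drawContours(im,cs,-1,[(0,0,255),(0,255,0),(255,0,0),(0,255,255)][i%4],1)
cv2.imwrite('pics/w1m.png',im)
E
```

```text
[ 0.52120404 -0.13991351  0.27968029] [ 0.58408997 -0.11627696  0.40007672]
canister []
cap_top [(0.82, [0.5903, -0.2412, 0.048]), (0.79, [0.5232, -0.1403, 0.1025]), (0.71, [0.4345, -0.2292, 0.0433])]
mouth []
0.89 865
0.64 2826
0.98 4037
0.79 3141
0.61 2854
0.28 11200
```

View pics/w1m.png

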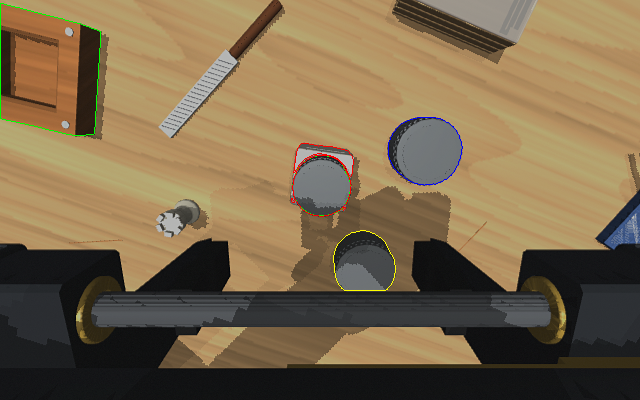

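```bash
cat > fit.py <<'E'
from h import *
c=None
E
python3 - <<'E'
from h import *
import pickle
s,p,Rm=pose(); c=capture('wrist'); T=camT(c,p,Rm); pickle.dump((c,T),open('w1.pkl','wb'))
im=cv2.imread('pics/w1.png')
cv2.imwrite('pics/w1z.png',cv2.resize(im[120:240,260:400],None,fx=5,fy=5,interpolation=cv2.INTER_CUBIC))
print(ray(c,T,[(299,143),(354,150)],.07), s['time_s'])
E
```

```text
[[ 0.55127537 -0.10683406  0.07      ]
 [ 0.56434781 -0.16025145  0.07      ]] 3.15
```

View pics/w1z.png

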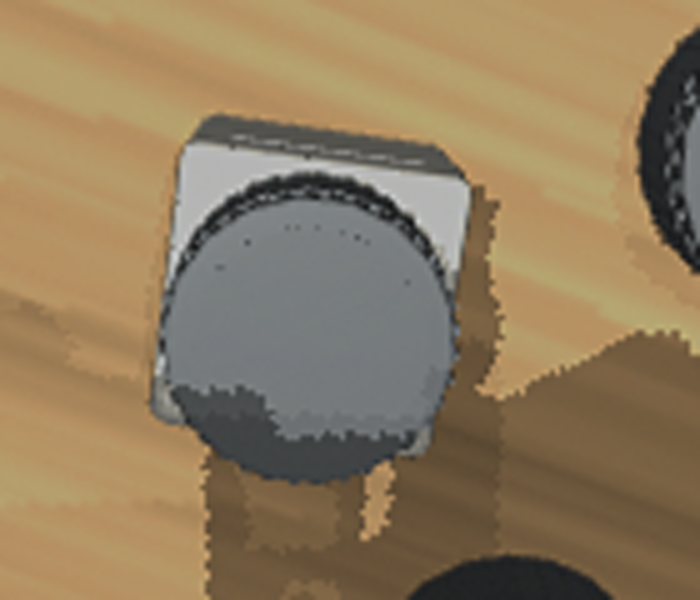

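```bash
python3 - <<'E'
from h import *
import pickle
c,T=pickle.load(open('w1.pkl','rb'))
z=lambda L:[(260+x/5-.4,120+y/5-.4) for x,y in L]
w=ray(c,T,z([(185,143),(470,182),(152,418),(425,460)]),.07)[:,:2]
print(w.round(4),w.mean(0))
d=lambda a,b:(np.degrees(np.arctan2(*(w[b]-w[a])[::-1])).round(1),np.linalg.norm(w[b]-w[a]).round(4))
print(d(0,1),d(2,3),d(0,2),d(1,3))
# cap top ellipse
im=cv2.imread('pics/w1.png')
e=[(162,320),(458,320),(310,197),(310,482),(200,240),(420,240),(200,430),(415,440)]
q=ray(c,T,z(e),.107)[:,:2]; A=np.c_[2*q,np.ones(len(q))]; s=np.linalg.lstsq(A,(q**2).sum(1),rcond=None)[0]
print('cap',s[:2],np.sqrt(s[2]+s[0]**2+s[1]**2))
goto([s[0],s[1],.101])
E
```

```text
[[ 0.5456 -0.1063]
 [ 0.5587 -0.1621]
 [ 0.49   -0.1191]
 [ 0.5018 -0.1754]] [ 0.52405086 -0.14076737]
(np.float64(-76.8), np.float64(0.0573)) (np.float64(-78.2), np.float64(0.0575)) (np.float64(-167.0), np.float64(0.0571)) (np.float64(-166.8), np.float64(0.0584))
cap [ 0.52445997 -0.14105164] 0.026822421497679938
t 3.2 yaw 21.007244734792696 q6 0.7229638330747971 inc [0.0032 0.0015 0.1791] 0
```

```bash
python3 - <<'E'
from h import *
goto([0.513,0.189,0.28])
E
```

```text
t 3.2 yaw 21.007244734792696 q6 0.7229638330747971 inc [ 0.1109 -0.3107  0.    ] 0
```

Emit:
servo_tool(
  increments="0.111 -0.311 0 0;0.111 -0.311 0 0;0.111 -0.311 0 0;0.111 -0.311 0 0;0.111 -0.311 0 0;0.111 -0.311 0 0;0.111 -0.311 0 0;0.111 -0.311 0 0",
)

```text
time_s: 4.0
position: [0.5124, 0.1927, 0.2799]
orientation: [-3.087, -0.58, -0.0]
contact_force: [-0.0, -0.4, -0.5]
finger_gap: 0.0881
```

Emit:
servo_tool(
  increments="0 0 0 0;0 0 0 0",
)

```text
time_s: 4.2
position: [0.5132, 0.1888, 0.2799]
orientation: [3.089, 0.572, -0.0]
contact_force: [-0.5, -0.0, -1.0]
finger_gap: 0.0882
```

```bash
python3 - <<'E'
from h import *
import pickle
s,p,Rm=pose(); c=snap('wrist','w2'); T=camT(c,p,Rm); pickle.dump((c,T),open('w2.pkl','wb')); print(p,yaw(Rm),s['time_s'])
cen=proj(c,T,[[.513,.189,.033]])[0]; print(cen)
x,y=int(cen[0])-90,int(cen[1])-75; print(x,y)
cv2.imwrite('pics/w2z.png',cv2.resize(c['frame'][y:y+150,x:x+180],None,fx=4,fy=4,interpolation=cv2.INTER_CUBIC))
for t in ['holder','pocket']:
    print(t,[(round(r['score'],2),np.round(r['point'],4).tolist()) for r in pinpoint('wrist',t)][:4])
E
```

```text
[0.51316482 0.18876129 0.27994806] 20.990239227366775 4.2
[319.95821563 176.84408393]
229 101
holder [(0.9, [0.5163, 0.1892, 0.0024])]
pocket [(0.94, [0.5098, 0.1889, 0.008])]
```

View pics/w2z.png

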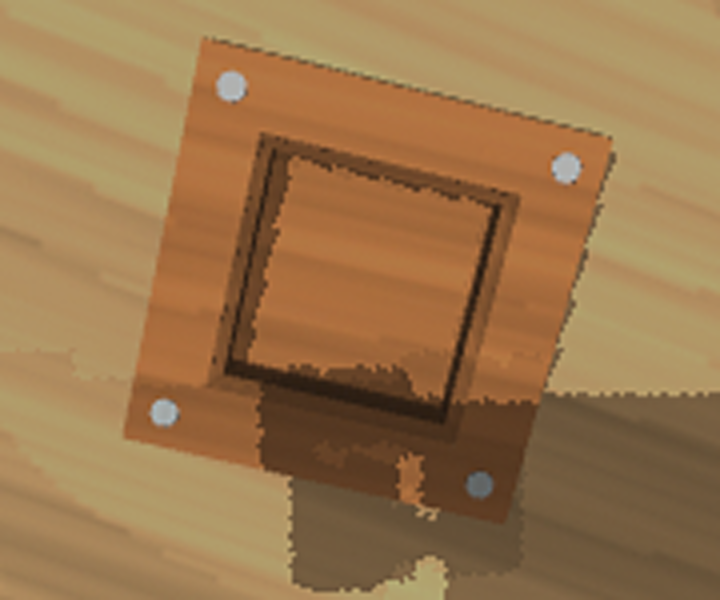

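```bash
python3 - <<'E'
from h import *
import pickle
c,T=pickle.load(open('w2.pkl','rb'))
for L in ([(204,38),(612,137),(505,523),(124,437)],[(262,133),(520,197),(455,440),(210,385)]):
    w=ray(c,T,[(229+x/4-.4,101+y/4-.4) for x,y in L],.033)[:,:2]
    print(w.round(4).tolist(),w.mean(0))
    for a in range(4):
        v=w[(a+1)%4]-w[a]; print(np.degrees(np.arctan2(v[1],v[0])).round(1),np.linalg.norm(v).round(4))
goto([.5243,-.141,.28],60)
E
```

```text
[[0.5653, 0.2553], [0.5805, 0.1427], [0.4668, 0.1273], [0.4518, 0.2405]] [0.51608809 0.19144587]
-82.3 0.1136
-172.3 0.1147
97.6 0.1142
7.4 0.1144
[[0.5473, 0.2323], [0.5565, 0.1599], [0.4852, 0.1506], [0.4754, 0.2223]] [0.51609956 0.19128677]
-82.8 0.073
-172.6 0.0719
97.8 0.0724
7.9 0.0727
t 4.35 yaw 20.97675718647851 q6 1.3430642713877896 inc [-0.1077  0.312   0.    ] -0.6811
```

Emit:
servo_tool(
  increments="-0.108 0.312 0 -0.681;-0.108 0.312 0 -0.681;-0.108 0.312 0 -0.681;-0.108 0.312 0 -0.681;-0.108 0.312 0 -0.681;-0.108 0.312 0 -0.681;-0.108 0.312 0 -0.681;-0.108 0.312 0 -0.681",
)

```text
time_s: 5.15
position: [0.5237, -0.1453, 0.2796]
orientation: [2.724, 1.564, -0.001]
contact_force: [0.4, -0.0, -0.8]
finger_gap: 0.0882
```

Emit:
servo_tool(
  increments="0 0 0 0;0 0 0 0",
)

```text
time_s: 5.35
position: [0.5243, -0.1393, 0.28]
orientation: [-2.719, -1.573, -0.0]
contact_force: [0.0, 0.9, -0.6]
finger_gap: 0.088
```

```bash
python3 - <<'E'
from h import *
goto([.5243,-.141,.101],60)
s,p,Rm=pose(); c=snap('wrist','w3'); T=camT(c,p,Rm); 
cen=proj(c,T,[[.5243,-.141,.107]])[0]; print(cen)
a=np.linspace(0,2*np.pi,60)
im=cv2.resize(c['frame'],None,fx=4,fy=4,interpolation=cv2.INTER_CUBIC)
P=proj(c,T,np.c_[.5243+.027*np.cos(a),-.141+.027*np.sin(a),np.full(60,.107)])
th=np.radians(13)+np.pi/4+np.arange(4)*np.pi/2
Q=proj(c,T,np.c_[.5243+.03*2**.5*np.cos(th),-.141+.03*2**.5*np.sin(th),np.full(4,.07)])
for pp,col in ((P,(0,0,255)),(Q,(0,255,0))): cv2.polylines(im,[np.round(pp*4+2).astype(np.int32)],True,col,1)
x,y=(cen*4).astype(int); cv2.imwrite('pics/w3z.png',im[max(y-300,0):y+300,x-300:x+300])
E
```

```text
t 5.35 yaw 60.10883821921794 q6 0.04581914939638535 inc [-0.0015  0.0009  0.179 ] 0.0019
[320.67654282 192.56317396]
```

View pics/w3z.png

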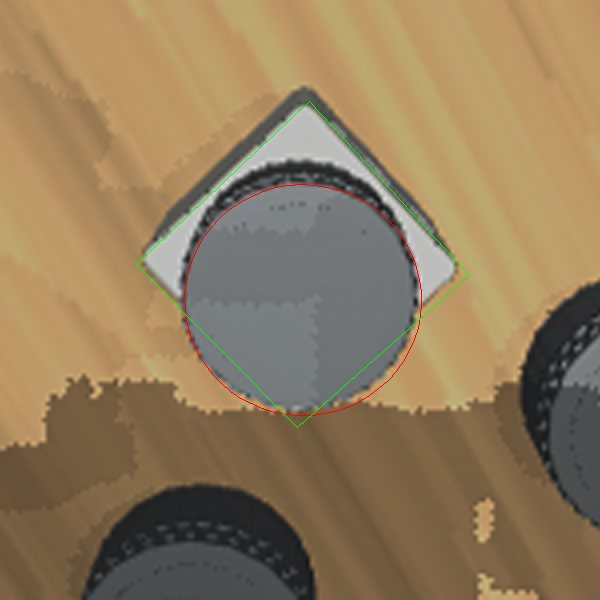

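Emit:
servo_tool(
  increments="-0.001 0.001 0.05 0;-0.001 0.001 0.1 0;-0.001 0.001 0.15 0;-0.001 0.001 0.17 0;-0.001 0.001 0.179 0;-0.001 0.001 0.179 0;-0.001 0.001 0.179 0",
)

```text
time_s: 6.1
position: [0.5255, -0.1412, 0.1024]
orientation: [2.717, 1.573, 0.002]
contact_force: [0.6, -0.5, 0.3]
finger_gap: 0.0882
```

Emit:
servo_tool(
  increments="0 0 0 0;0 0 0 0;0 0 0 0;0 0 0 0;0 0 0 0;0 0 0 0;0 0 0 0;0 0 0 0",
  grip=0,
  newtons=40,
)

```text
time_s: 6.9
position: [0.5245, -0.1412, 0.1011]
orientation: [-2.719, -1.573, 0.001]
contact_force: [-4.0, 2.5, 4.8]
finger_gap: 0.0533
```

```bash
python3 - <<'E'
from h import *
s=sense();print(s['contact_force'],s['wrist_torque'])
goto([.5243,-.141,.101],60)
E
```

```text
[-3.95416371  2.48184851  4.80790448] [ 0.39517826  0.67703653 -0.00171265]
t 6.9 yaw 60.09491974404166 q6 0.04315807869663304 inc [ 0.0001 -0.0003  0.0001] 0.0017
```

Emit:
servo_tool(
  increments="0 0 -0.01 0;0 0 -0.03 0;0 0 -0.06 0;0 0 -0.09 0;0 0 -0.12 0;0 0 -0.12 0;0 0 -0.12 0",
)

```text
time_s: 7.6
position: [0.5245, -0.1413, 0.22]
orientation: [-2.719, -1.573, 0.001]
contact_force: [-0.5, -0.3, -5.5]
finger_gap: 0.0529
```

```bash
python3 - <<'E'
from h import *
s=sense();print(s['contact_force'],s['wrist_torque'])
goto([.516,.1913,.22],54.5)
c=snap('scene','s1')
cv2.imwrite('pics/s1z.png',cv2.resize(c['frame'][80:300,120:440],None,fx=2.5,fy=2.5))
E
```

```text
[-0.53216982 -0.25277006 -5.50006952] [-0.04102381 -0.0285641  -0.04114248]
t 7.6 yaw 60.08727629449249 q6 0.04314398988257768 inc [ 0.2841 -0.1733  0.    ] 0.0975
```

View pics/s1z.png

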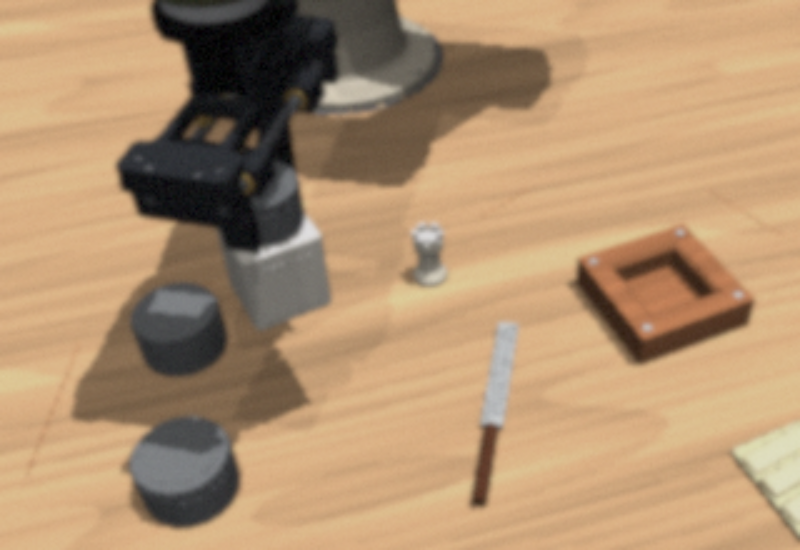

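Emit:
servo_tool(
  increments="0.02 -0.012 0 0.01;0.055 -0.034 0 0.02;0.09 -0.055 0 0.03;0.125 -0.076 0 0.04;0.16 -0.098 0 0.055;0.195 -0.119 0 0.07;0.23 -0.14 0 0.08;0.26 -0.158 0 0.09",
)

```text
time_s: 8.45
position: [0.5165, 0.1647, 0.2188]
orientation: [-2.786, -1.449, 0.005]
contact_force: [0.7, 0.0, -5.8]
finger_gap: 0.0537
```

Emit:
servo_tool(
  increments="0.016 -0.01 0 0.007;0.024 -0.015 0 0.008;0.024 -0.015 0 0.008;0.024 -0.015 0 0.008;0.024 -0.015 0 0.008",
)

```text
time_s: 8.95
position: [0.519, 0.19, 0.2206]
orientation: [2.794, 1.436, -0.001]
contact_force: [0.8, 0.3, -4.9]
finger_gap: 0.0531
```

```bash
python3 - <<'E'
from h import *
s=sense();print(s['contact_force'],s['wrist_torque'])
goto([.516,.1913,.135],54.5)
s,p,Rm=pose();
c=snap('top','t2');T=camT(c)
f=4
def draw(c,T,x,y,b,nm,crop):
    im=cv2.resize(c['frame'],None,fx=f,fy=f,interpolation=cv2.INTER_CUBIC)
    th=np.radians(7.5)+np.pi/4+np.arange(4)*np.pi/2
    for z,col in ((b,(0,255,0)),(b+.07,(0,0,255))):
        Q=proj(c,T,np.c_[x+.03*2**.5*np.cos(th),y+.03*2**.5*np.sin(th),np.full(4,z)])
        cv2.polylines(im,[np.round(Q*f+f/2).astype(np.int32)],True,col,1)
    cen=proj(c,T,[[x,y,b+.05]])[0]; X,Y=(cen*f).astype(int); cv2.imwrite(f'pics/{nm}.png',im[max(Y-250,0):Y+250,max(X-300,0):X+300])
b=p[2]-.101
draw(c,T,p[0],p[1],b,'t2z',0)
c=snap('scene','s2');draw(c,camT(c),p[0],p[1],b,'s2z',0)
c=snap('wrist','w4');draw(c,camT(c,p,Rm),p[0],p[1],b,'w4z',0)
E
```

```text
[ 0.76095158  0.25183736 -4.89157136] [ 0.04574167 -0.09638779  0.03295232]
t 8.95 yaw 54.40535232953291 q6 0.7602642667582156 inc [-0.0006 -0.0032  0.0856] -0.0017
```

View pics/t2z.png

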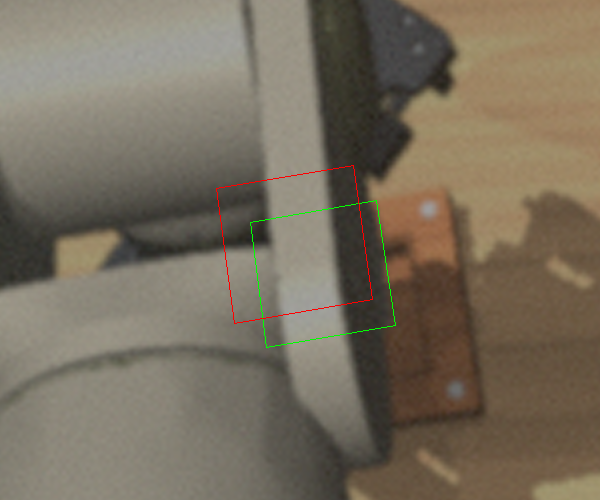

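View pics/s2z.png

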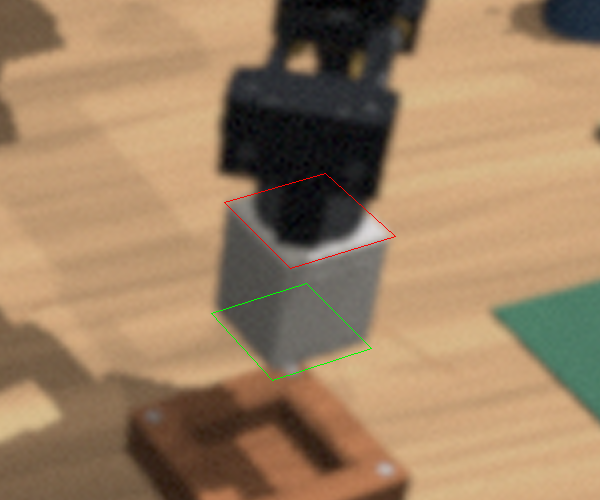

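View pics/w4z.png

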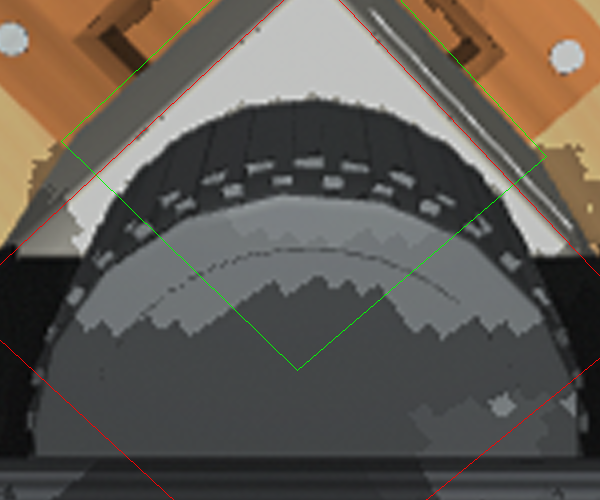

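Emit:
servo_tool(
  increments="0 0 0.03 0;0 0 0.055 0;0 0 0.07 0;0 0 0.07 0;0 0 0.07 0;0 0 0.07 0",
)

```text
time_s: 9.7
position: [0.5195, 0.191, 0.1522]
orientation: [2.793, 1.437, 0.003]
contact_force: [0.1, 1.0, -4.0]
finger_gap: 0.0531
```

```bash
python3 - <<'E'
from h import *
s=sense();print(s['contact_force'],s['wrist_torque'],s['joint_positions'])
goto([.516,.1913,.135],54.5)
s,p,Rm=pose();print(p)
f=3;b=p[2]-.101
for cam in ('scene','wrist'):
    c=capture(cam);T=camT(c,p,Rm)
    im=cv2.resize(c['frame'],None,fx=f,fy=f,interpolation=cv2.INTER_CUBIC)
    th=np.radians(7.5)+np.pi/4+np.arange(4)*np.pi/2
    for x,y,r,z,col in ((p[0],p[1],.03,b,(0,255,0)),(p[0],p[1],.03,b+.07,(0,0,255)),(.516,.1913,.037,.033,(255,0,0)),(.516,.1913,.0575,.033,(255,255,0))):
        Q=proj(c,T,np.c_[x+r*2**.5*np.cos(th),y+r*2**.5*np.sin(th),np.full(4,z)])
        cv2.polylines(im,[np.round(Q*f+f/2).astype(np.int32)],True,col,1)
    X,Y=(proj(c,T,[[.516,.1913,.05]])[0]*f).astype(int); cv2.imwrite(f'pics/{cam}3z.png',im[max(Y-250,0):Y+250,max(X-300,0):X+300])
E
```

```text
[ 0.05614951  0.99189349 -3.95503826] [ 0.03728586  0.00177754 -0.02336704] [1.40662921e-01 4.83362917e-01 1.55759613e+00 5.57273028e-05
 1.09839811e+00 7.60773037e-01]
t 9.7 yaw 54.468929499972774 q6 0.7607730366012259 inc [-0.0019 -0.0031  0.0172] -0.0005
[0.51953017 0.19103575 0.1521966 ]
```

View pics/scene3z.png

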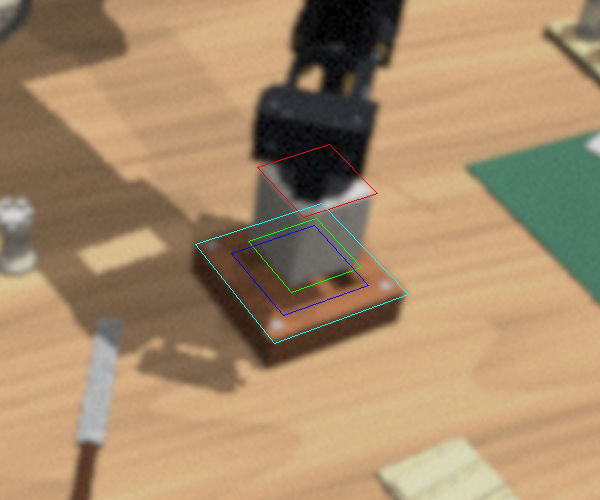

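View pics/wrist3z.png

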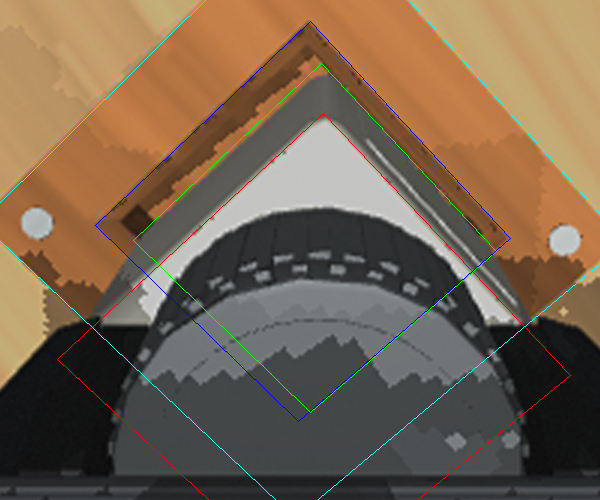

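Emit:
servo_tool(
  increments="-0.002 -0.003 0 0;-0.002 -0.003 0.005 0;-0.002 -0.003 0.01 0;-0.002 -0.003 0.01 0;-0.002 -0.003 0.01 0",
)

```text
time_s: 10.3
position: [0.5153, 0.1912, 0.1407]
orientation: [-2.793, -1.438, 0.001]
contact_force: [0.4, 0.5, -4.7]
finger_gap: 0.0537
```

```bash
python3 - <<'E'
from h import *
s=sense();print(s['contact_force'],s['wrist_torque'],s['position'])
goto([.516,.1913,.109],54.5)
s,p,Rm=pose();print(p)
f=3;b=p[2]-.101
for cam in ('wrist',):
    c=capture(cam);T=camT(c,p,Rm)
    im=cv2.resize(c['frame'],None,fx=f,fy=f,interpolation=cv2.INTER_CUBIC)
    th=np.radians(7.5)+np.pi/4+np.arange(4)*np.pi/2
    for x,y,r,z,col in ((p[0],p[1],.03,b,(0,255,0)),(p[0],p[1],.03,b+.07,(0,0,255)),(.516,.1913,.037,.033,(255,0,0)),(.516,.1913,.0575,.033,(255,255,0))):
        Q=proj(c,T,np.c_[x+r*2**.5*np.cos(th),y+r*2**.5*np.sin(th),np.full(4,z)])
        cv2.polylines(im,[np.round(Q*f+f/2).astype(np.int32)],True,col,1)
    X,Y=(proj(c,T,[[.516,.1913,.05]])[0]*f).astype(int); cv2.imwrite(f'pics/{cam}4z.png',im[max(Y-250,0):Y+250,max(X-300,0):X+300])
E
```

```text
[ 0.41197906  0.45957784 -4.65362714] [ 0.02304795 -0.05795675 -0.03062592] [0.5152947  0.19115261 0.14072274]
t 10.3 yaw 54.4792263271615 q6 0.7619717553887384 inc [0.0005 0.0005 0.0317] -0.0004
[0.5152947  0.19115261 0.14072274]
```

View pics/wrist4z.png

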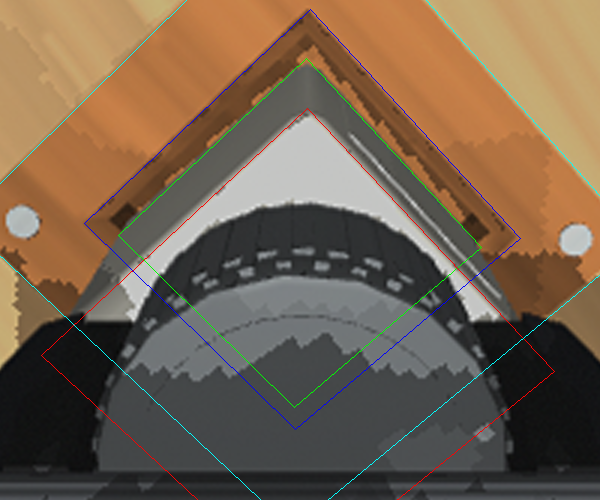

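Emit:
servo_tool(
  increments="0 0 0.006 0;0 0 0.012 0;0 0 0.018 0;0 0 0.024 0;0 0 0.026 0;0 0 0.026 0",
)

```text
time_s: 10.95
position: [0.5152, 0.1911, 0.1145]
orientation: [-2.793, -1.438, 0.001]
contact_force: [0.5, 0.3, -4.5]
finger_gap: 0.0535
```

Inside the pocket with no contact (the 33 mm rim is passed). Going on to the floor.

Emit:
servo_tool(
  increments="0 0 0.003 0;0 0 0.005 0;0 0 0.006 0;0 0 0.006 0",
)

```text
time_s: 11.35
position: [0.5154, 0.1911, 0.1091]
orientation: [2.793, 1.438, 0.0]
contact_force: [-0.7, -0.4, -2.2]
finger_gap: 0.0535
```

Emit:
servo_tool(
  increments="0 0 0.001 0;0 0 0.001 0;0 0 0.001 0",
)

```text
time_s: 11.65
position: [0.5156, 0.1911, 0.1089]
orientation: [2.793, 1.438, 0.001]
contact_force: [-3.4, -2.3, 4.9]
finger_gap: 0.0535
```

Emit:
servo_tool(
  increments="0 0 0 -0.08;0 0 0 -0.16;0 0 0 -0.24;0 0 0 -0.32;0 0 0 -0.4;0 0 0 -0.5;0 0 0 -0.6;0 0 0 -0.6",
  newtons=50,
)

```text
time_s: 12.45
position: [0.5159, 0.1911, 0.1088]
orientation: [2.242, 2.199, 0.002]
contact_force: [-1.8, -1.6, 5.6]
finger_gap: 0.0533
```

```bash
python3 - <<'E'
from h import *
s=sense();print(s['contact_force'],s['wrist_torque'],s['position'])
goto([.516,.1913,.109],54.5)
s,p,Rm=pose()
c=snap('wrist','w5');T=camT(c,p,Rm)
f=2;im=cv2.resize(c['frame'],None,fx=f,fy=f,interpolation=cv2.INTER_CUBIC)
X,Y=(proj(c,T,[[.516,.1913,.05]])[0]*f).astype(int); cv2.imwrite('pics/w5z.png',im[max(Y-250,0):Y+250,max(X-300,0):X+300])
E
```

```text
[-1.77448935 -1.63413342  5.60871304] [-0.27299938  0.13455062 -0.16898059] [0.51588419 0.19114011 0.10879107]
t 12.45 yaw 88.8798484177263 q6 0.16144527053102317 inc [ 0.0002  0.0001 -0.0002] 0.6
```

View pics/w5z.png

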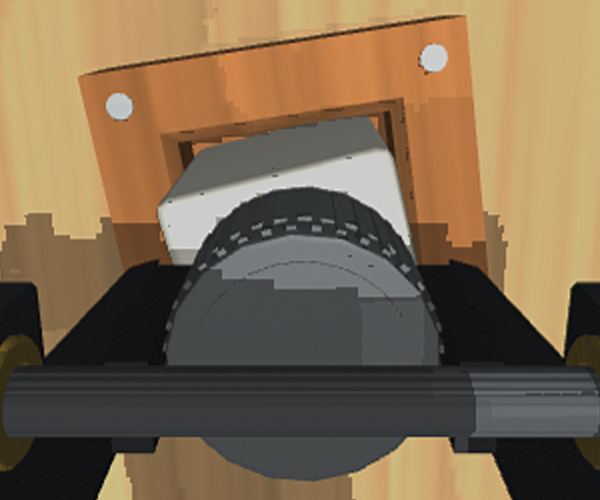

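Emit:
servo_tool(
  increments="0 0 0 -0.1;0 0 0 -0.2;0 0 0 -0.3;0 0 0 -0.4;0 0 0 -0.5;0 0 0 -0.6;0 0 0 -0.7;0 0 0 -0.8",
)

```text
time_s: 13.3
position: [0.5158, 0.1916, 0.1088]
orientation: [1.209, 2.898, 0.003]
contact_force: [-1.4, 1.7, 5.9]
finger_gap: 0.0529
```

Emit:
servo_tool(
  increments="0 0 0 -0.1;0 0 0 -0.2;0 0 0 -0.3;0 0 0 -0.4;0 0 0 -0.5;0 0 0 -0.6;0 0 0 -0.7;0 0 0 -0.75",
)

```text
time_s: 14.1
position: [0.5155, 0.1918, 0.1088]
orientation: [0.064, 3.14, 0.002]
contact_force: [-3.1, 1.9, 7.5]
finger_gap: 0.0531
```

Emit:
servo_tool(
  increments="0 0 0 0;0 0 0 0",
)

```text
time_s: 14.3
position: [0.5155, 0.1918, 0.1088]
orientation: [0.069, 3.14, 0.002]
contact_force: [-3.3, 2.5, 7.0]
finger_gap: 0.0534
```

```bash
python3 - <<'E'
from h import *
s=sense();print(s['contact_force'],s['wrist_torque'],s['position'])
goto([.516,.1913,.109],54.5)
s,p,Rm=pose()
c=snap('wrist','w6');T=camT(c,p,Rm)
f=2;im=cv2.resize(c['frame'],None,fx=f,fy=f,interpolation=cv2.INTER_CUBIC)
X,Y=(proj(c,T,[[.516,.1913,.05]])[0]*f).astype(int); cv2.imwrite('pics/w6z.png',im[max(Y-250,0):Y+250,max(X-300,0):X+300])
E
```

```text
[-3.26137841  2.53909186  7.01607346] [ 0.46594812  0.32368518 -0.1946868 ] [0.51551613 0.19182562 0.10879779]
t 14.3 yaw 177.4825275521076 q6 -1.3848778774248705 inc [-0.0005 -0.0005 -0.0002] 2.1465
```

View pics/w6z.png

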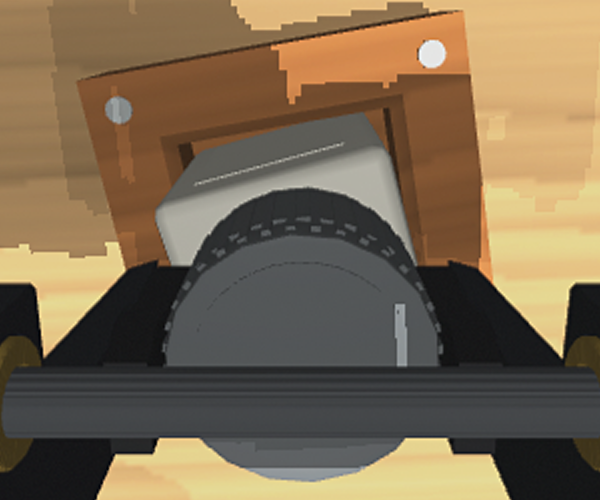

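Emit:
servo_tool(
  increments="0 0 -0.002 0;0 0 -0.004 0;0 0 -0.006 0;0 0 -0.008 0;0 0 -0.008 0",
)

```text
time_s: 14.85
position: [0.5156, 0.1911, 0.1164]
orientation: [0.064, 3.14, 0.0]
contact_force: [-0.7, 0.3, 0.2]
finger_gap: 0.0533
```

```bash
python3 - <<'E'
from h import *
s,p,Rm=pose();print(s['contact_force'],s['wrist_torque'],p)
c=snap('scene','s7');T=camT(c)
f=4;im=cv2.resize(c['frame'],None,fx=f,fy=f,interpolation=cv2.INTER_CUBIC)
X,Y=(proj(c,T,[[.516,.1913,.08]])[0]*f).astype(int); cv2.imwrite('pics/s7z.png',im[max(Y-250,0):Y+250,max(X-300,0):X+300])
c=snap('wrist','w7');T=camT(c,p,Rm)
f=2;im=cv2.resize(c['frame'],None,fx=f,fy=f,interpolation=cv2.INTER_CUBIC)
X,Y=(proj(c,T,[[.516,.1913,.05]])[0]*f).astype(int); cv2.imwrite('pics/w7z.png',im[max(Y-250,0):Y+250,max(X-300,0):X+300])
E
```

```text
[-0.73723034  0.28979327  0.17972843] [ 0.06922588 -0.14075733 -0.02348584] [0.51555472 0.19111685 0.11640912]
```

View pics/s7z.png

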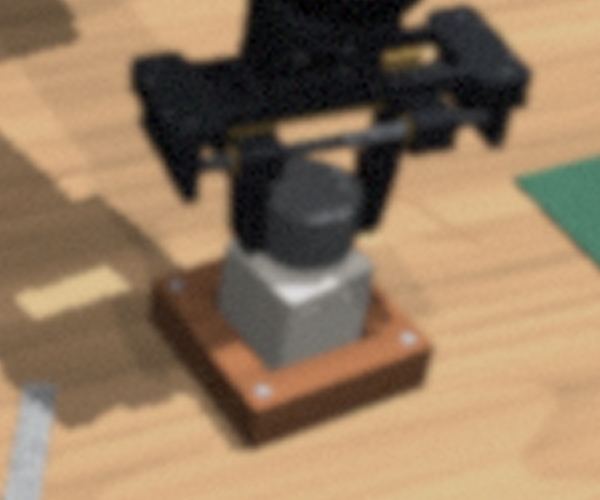

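View pics/w7z.png

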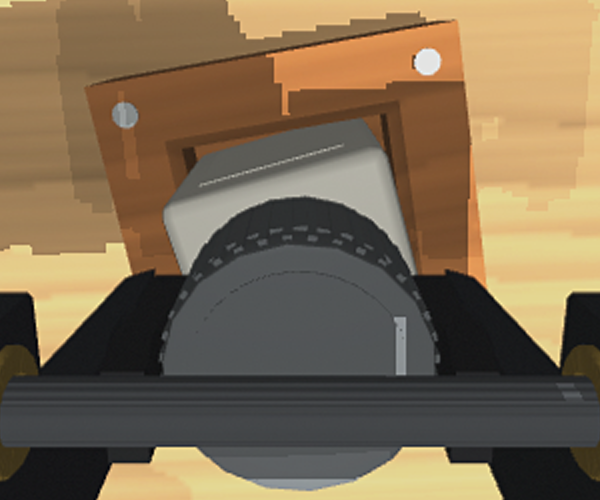

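The vertical force is about 0 and the canister stayed put, so the cap is free. I'll lift it the rest of the way, to about 40 mm in total.

Emit:
servo_tool(
  increments="0 0 -0.004 0;0 0 -0.009 0;0 0 -0.015 0;0 0 -0.021 0;0 0 -0.027 0;0 0 -0.031 0;0 0 -0.032 0;0 0 -0.032 0",
)

```text
time_s: 15.75
position: [0.5153, 0.1912, 0.148]
orientation: [0.064, 3.141, 0.0]
contact_force: [0.2, -0.3, -1.5]
finger_gap: 0.0532
```

Emit:
servo_tool(
  increments="0 0 0 0;0 0 0 0;0 0 0 0",
)

```text
time_s: 16.05
position: [0.5153, 0.1911, 0.1478]
orientation: [-0.064, -3.141, 0.0]
contact_force: [0.6, -0.4, -0.2]
finger_gap: 0.0533
```

```bash
python3 - <<'E'
from h import *
s,p,Rm=pose();print(s['contact_force'],s['wrist_torque'],p,Rm[:,2],s['finger_gap'])
c=snap('scene','s8');T=camT(c)
for t in ['cap','mouth','canister','rook','file','tile','cap_top']:
    print(t,[(round(r['score'],2),np.round(r['point'],4).tolist()) for r in pinpoint('scene',t)][:4])
f=4;im=cv2.resize(c['frame'],None,fx=f,fy=f,interpolation=cv2.INTER_CUBIC)
a=np.linspace(0,2*np.pi,60)
rim=p[2]-.101+.073
th=np.radians(13.5)+np.pi/4+np.arange(4)*np.pi/2
for Q,col in ((np.c_[p[0]+.027*np.cos(a),p[1]+.027*np.sin(a),np.full(60,rim)],(0,0,255)),(np.c_[.516+.0424*np.cos(th),.1913+.0424*np.sin(th),np.full(4,.078)],(0,255,0)),):
    cv2.polylines(im,[np.round(proj(c,T,Q)*f+f/2).astype(np.int32)],True,col,1)
X,Y=(proj(c,T,[[.516,.1913,.08]])[0]*f).astype(int); cv2.imwrite('pics/s8z.png',im[max(Y-250,0):Y+250,max(X-300,0):X+300])
c=snap('wrist','w8');T=camT(c,p,Rm)
f=2;im=cv2.resize(c['frame'],None,fx=f,fy=f,interpolation=cv2.INTER_CUBIC)
cv2.imwrite('pics/w8z.png',im[150:700,240:1040])
E
```

```text
[ 0.64579583 -0.39969633 -0.15584475] [ 0.04423975 -0.15981154  0.04381016] [0.51527525 0.19114737 0.1477824 ] [-3.21982171e-04 -9.81912545e-06 -9.99999948e-01] 0.053284928624384525
cap [(0.8, [0.5147, 0.192, 0.1204]), (0.59, [0.4359, -0.2329, -0.0007]), (0.57, [0.5917, -0.2385, 0.0041])]
mouth []
canister [(0.56, [0.5161, 0.1915, 0.0101])]
rook []
file [(0.74, [0.7277, 0.2158, -0.0013])]
tile [(0.56, [0.7269, 0.2117, -0.0005])]
cap_top [(0.97, [0.4357, -0.2286, 0.0449]), (0.87, [0.5152, 0.1884, 0.1571]), (0.57, [0.5917, -0.2382, 0.0483])]
```

View pics/s8z.png

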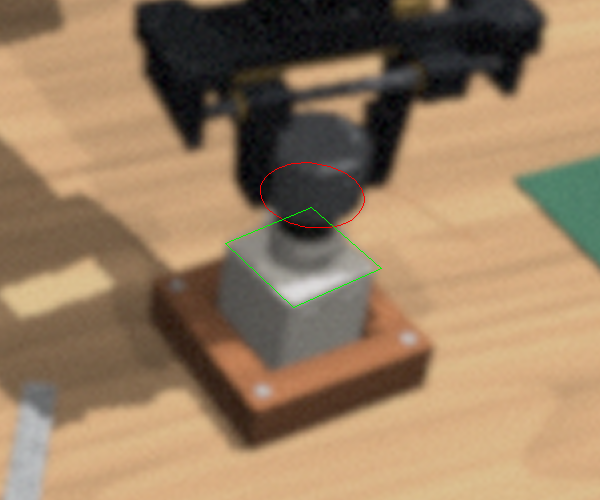

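View pics/w8z.png

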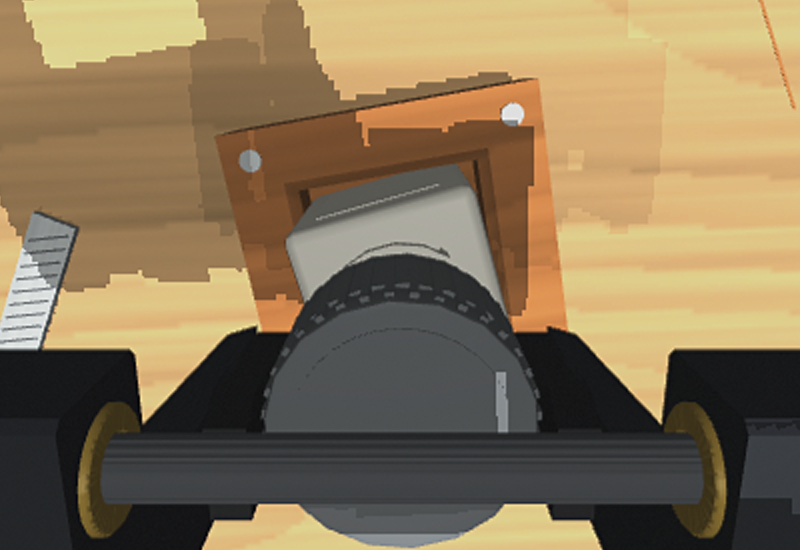

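View pics/s8.png

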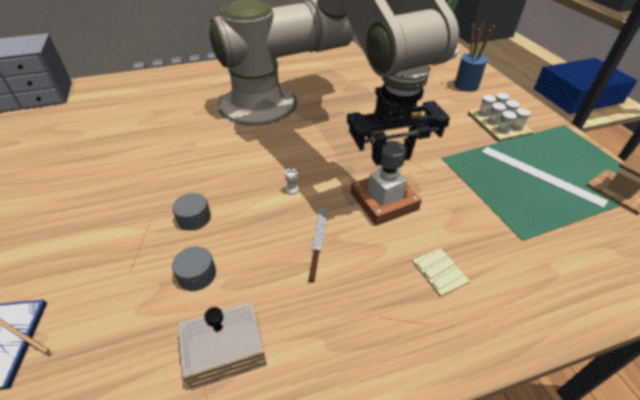

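```bash
python3 -c "
from rig import *
print(sign_off()); s=sense(); print(s['position'],s['finger_gap'],s['time_s'])"
```

```text
the job is handed in; nothing more can be done
None
the job is handed in; nothing more can be done
```

The canister is standing in the block's pocket with its cap unscrewed, and I handed the job in at about 16.5 s with the cap still held level above the open mouth.

**What I did:** I picked the canister up by its closed cap and lowered it to the pocket floor. I felt it touch down at TCP height 0.109 m, where a seated canister should be. I then turned the cap about 123° anticlockwise in a single grasp. The canister turned about 6° and braced against the pocket walls. Finally I lifted the cap 39 mm straight up.

**Last checks:**
- **Cap:** its rim is at about 0.120 m, which is 22 mm above the mouth and 15 mm above the top of the plug. The tool is vertical and the fingers are closed on the cap at 53.3 mm.
- **Canister:** it stayed in the pocket; the network put its underside at (0.516, 0.192, 0.010). The vertical force on the tool was about 0 N during the lift, so the cap came off freely.
- **Rook, file and tile:** all look unmoved in the scene picture.

**Network checks that missed or disagreed:** in the last scene picture the networks did not report the rook or the mouth. They also gave the "file" a position matching the tile's. For those I relied on the picture itself.

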